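# Set out the amber reading panel on the ratchet stand

## Task

The next patient needs the amber panel on the reading stand. Slide the amber panel up out of its slot in the rack and stand it on the stand's ledge, centred and leaning back against the teal board; then raise the stand, with the panel on it, until the red pointer is level with the green mark and the pawl holds it there when you let go. Leave the other two panels in their slots and do not disturb the other things on the table.

Things in the scene. Friction and masses are not known exactly. Their poses are not given: they have to be found in the camera images.
- amber_panel: the panel to set out: loose stiff amber acrylic sheet, 6 mm thick (its x), 100 mm wide (its y), 130 mm tall (its z, up), 70 to 130 g, with a darker band along the top 12 mm. Origin: centre of its lower edge. It starts upright in one of the rack's three slots, lower edge 12 mm above the table, the top 62 mm standing free above the rack's walls. Which slot varies.
- green_panel: the same panel in green; stays in its slot
- blue_panel: the same panel in blue; stays in its slot
- rack: fixed ivory rack on a grey base, 180 (x) by 124 (y) by 80 mm tall; origin: centre of underside. Slots at x = -60, 0, +60 mm: panels face x, stand on the 12 mm floor, guided only at both side edges by open grooves 9 mm wide, 10 mm deep, up to the top (68 mm of sliding), 3 mm side play at each edge. 54 mm of air between neighbouring panels: open the fingers only part way.
- ledge (a point): where the middle of the panel's lower edge lies once it is centred and leans on the board: on the ledge, 3 mm before the board's face. Axes are the stand's: x the way the board faces (away from the robot), y along the ledge, z up. Rises with the rail; 44 mm above the table at joint 0. Trough 14 mm wide (square to the board), between the board and a front lip 12 mm high.
- stand: the fixed reading stand; origin: middle of the underside below the ledge. Dark base from -70 to +80 mm in x, -180 to +70 mm in y. A teal board 120 mm wide rises 80 mm along its slope from the black ledge, its top leaning back towards -x, 0.30 rad from upright; a panel on it stands 50 mm proud of the board. A red pointer on the sliding part runs along a marked white guide on the -y side.
- handle (a point): centre of the stand's T-handle: black horizontal bar 18 mm thick, 60 mm long along the stand's y, on top of the 12 mm square steel rail, 100 mm to the -y side of the ledge's middle; 200 mm above the table at joint 0, free all round. Pulling it up lifts rail, board and ledge together. Same axes as ledge.
- stand_rail (a joint): height of the sliding rail in m: 0 bottom stop, 0.100 top stop. Lifting takes 5 to 10 N. The sprung pawl holds it at 0.020, 0.040, 0.060, 0.080; each tooth clicks in 5 to 10 mm above its rest, then the rail settles down on it. The green mark is the 0.060 notch. Let go elsewhere it sinks to the notch below. Starts at the bottom.
- pawl_tab (a point): middle of the top of the red pawl's tab, 26 by 20 mm, about 95 mm above the table on the -y side of the rail. Pressing the tab down about 10 mm (up to 10 N) first nudges the loaded rail up some 5 mm, then frees it and it sinks while the tab is held: only needed if the rail was raised too far.
- occluder: black hand-held eye occluder, 155 mm long, lying on the table; leave alone
- disinfectant: white bottle with a blue cap, 64 mm across, 160 mm tall; leave alone
- drops: small white bottle with a green cap, 32 mm across, 65 mm tall, beside the rack; leave alone
- ruler: flat yellow ruler 150 x 30 x 4 mm lying in front of the stand; leave alone
- pen_pot: teal cup 72 mm across, 90 mm tall; leave alone
Things that resemble listed ones, but are neither listed nor needed, are in the scene too. There is more than one size of the amber_panel; the job needs the middle-sized. There is more than one size of the rack; the job needs the smaller.

How it is judged (in metres and radians):
On the way, in this order (a step that is already met when the one before it is completed fails the run):
1. the amber panel has been drawn up out of its slot, upright (z of amber_panel in the frame of rack above 0.082 m and angle between amber_panel's own z axis and vertical below 0.5 rad), for 0.05 s.
2. the amber panel stands on the ledge, leaning on the board, before the stand is raised (x of amber_panel in the frame of ledge between -0.008 and 0.014 m and y of amber_panel in the frame of ledge between -0.02 and 0.02 m and z of amber_panel in the frame of ledge between -0.006 and 0.008 m and angle between amber_panel's own z axis and vertical between 0.15 and 0.45 rad and angle between the y axis of amber_panel and the y axis of ledge, either way round below 0.12 rad and value of joint stand_rail below 0.045 m and linear speed of amber_panel below 0.03 m/s), for 0.2 s.
At the end, for the whole second after the job is handed in: The amber panel stands at rest on the ledge, its lower edge within 20 mm of the middle along the ledge and in the trough, leaning back 0.15 to 0.45 rad and square to the board within 0.12 rad; the rail rests, held by the pawl, in the notch at the green mark (joint 0.055 to 0.065) (x of amber_panel in the frame of ledge between -0.008 and 0.014 m and y of amber_panel in the frame of ledge between -0.02 and 0.02 m and z of amber_panel in the frame of ledge between -0.006 and 0.008 m and angle between amber_panel's own z axis and vertical between 0.15 and 0.45 rad and angle between the y axis of amber_panel and the y axis of ledge, either way round below 0.12 rad and value of joint stand_rail between 0.055 and 0.065 m and velocity of joint stand_rail below 0.01 m/s and linear speed of amber_panel below 0.02 m/s); the robot touches nothing.
It fails at once if the green or blue panel is moved more than 12 mm (distance of any of green_panel, blue_panel from where it was at the start of the episode above 0.012 m).
It fails at once if another thing on the table is moved more than 25 mm or tipped (distance of any of occluder, disinfectant, drops, ruler, pen_pot from where it was at the start of the episode above 0.025 m or angle between any of occluder, disinfectant, drops, ruler, pen_pot's own z axis and vertical above 0.5 rad).
It also fails if it takes over 54 s, if anything falls off the work surface, if the arm or the gripper's body presses on something with over 40 N, if the wrist force passes 120 N, or if a joint passes its speed limit or range.

## Robot

A 6-joint arm with a two-finger parallel gripper is mounted at the origin on the work surface. World frame = base frame: x ahead of the robot, y to its left, z up, the work surface at z = 0. Lengths are in m, angles in degrees, forces in N, time in s.
With the tool pointing down it reaches from about 0.4 to 0.825 m from the base axis. Payload 7 kg.
Tool frame: the origin (TCP) lies midway between the tips of the shut fingers; the grasp point (between the pads) lies 19 mm behind it; z points along the fingers, x is the direction in which the jaws open and shut, and the axes are right-handed (so a half turn about z gives the same grasp; the last joint's range is limited). The gripper opens to 88 mm and grips with 3 to 60 N. Pads are 19 mm wide; open, the fingers measure 130 mm over their backs; the gripper's body (78 mm by 193 mm) begins 47 mm behind the grasp point.
Start: joints at [87.783, 20.546, 0.682, 0, -70.136, -16.507], TCP at [0.217, 0.639, 0.227] pointing down, gripper open.
Joint ranges: [-176.03, 176.03], [-82.01, 121.73], [-58.28, 71.71], [-173.87, 95.51], [-174.79, -0.11], [-173.66, 173.66]. Speed limits (degrees/s): [136.94, 136.94, 172.46, 180, 180, 180].

## Interface

Orientations are given as [roll, pitch, yaw] about the fixed x, y, z axes, in that order (R = Rz(yaw) Ry(pitch) Rx(roll)).
In Python, from plant import * gives the robot as it stands. The module is installed in compiled form; this text tells all that it offers.
- The arm moves only by the shell command python3 -m pendant 'ROWS' [OPENING]. ROWS is JSON, a list that holds one entry, the list of rows, each a list of 6 numbers: the shift along the world's x, y, z in mm, then the turn, a rotation vector about the world's x, y, z in degrees. A call has 1 to 10 rows; each row is the pose to reach, as a shift and turn from the pose commanded when the call began; what a row does not reach only later rows make up. A row lasts 1/8 s, in which the tool goes at most 62.5 mm and 10.7 degrees, less where a joint would pass 70% of its speed; a pose out of reach is approached as far as the arm can. A call with a gripper value outside its range is refused whole. OPENING is the closure, from -1 (fully open) to 1 (shut), set as the call begins (- or left out, the last holds). The fingers move at their own pace and stop on an object; the grip force is fixed at half the most. Time passes only in rows, so rows that repeat a pose let the fingers close. It gives the time, the measured TCP pose, the force and the opening at its end, in the units of the state.
- get_obs(): the state, without advancing time (a new reading comes with each control period).
- snapshot(name): name is "scene" or "top"; returns a dict with "pixels" (420x560x3 uint8, red, green, blue), "depth" (420x560 float32, m along the optical axis (not along the pixel's ray), 0 where there is no reading), "fx", "fy", "cx", "cy" (pixels), "pose" (4x4, takes a point from camera to world coordinates). Camera axes: x right, y down, z forward; pixel columns grow to the right and rows downward; lengths in m; the calibration is good to about 2 mm. A picture is of the moment at which its call begins.
- close_job(): hands the job in, once; it reports no verdict.
The state is a dict: "clock": time; "joint_pos": joint angles; "qvel": joint speeds; "tau": joint torques, N m; "tool_pos": TCP position; "orientation": TCP orientation; "force": force on the tool from outside, world axes, zero at the start; "moment": the same for the moment, N m; "opening": finger opening in m.
Only numpy, scipy, OpenCV 4.12 (cv2) and the standard library are available. Lean on these libraries where they do the work, as an engineer would, in place of code of your own. Each camera call takes 0.05 s, during which the arm holds its last target. There are 200 camera calls.

## Working session

There is one attempt and no reset: what is moved stays moved. The work goes in short steps, Python scripts to look and compute and a shell command to move; the robot and the scene stay as the last step left them, time stands still between calls to the robot, and variables do not carry over. Pictures are saved under pics/ and viewed, about 8 in all and at most 12, crops included, and the job is handed in when it is done.

```bash
mkdir -p pics; cat > h.py <<'E'
from plant import *
import numpy as np, cv2, pickle
def grab(n,tag):
    s=snapshot(n); pickle.dump(s,open(f'{tag}.pkl','wb')); cv2.imwrite(f'pics/{tag}.png',s['pixels'][...,::-1]); return s
def load(tag): return pickle.load(open(f'{tag}.pkl','rb'))
def pts(s):
    v,u=np.mgrid[0:420,0:560]; d=s['depth']
    p=np.stack([(u-s['cx'])/s['fx']*d,(v-s['cy'])/s['fy']*d,d],-1)
    P=np.array(s['pose']); return p@P[:3,:3].T+P[:3,3]
def ray(s,u,v,z):
    P=np.array(s['pose']); d=P[:3,:3]@[(u-s['cx'])/s['fx'],(v-s['cy'])/s['fy'],1]; o=P[:3,3]
    return o+d*(z-o[2])/d[2]
E
python3 - <<'E'
from h import *
a=grab('scene','s0'); b=grab('top','t0')
for s in(a,b): print(np.round(s['pose'],3),s['fx'],(s['depth']>0).mean())
o=get_obs();print(o)
E
```

```text
[[-0.88   0.246 -0.407  0.967]
 [ 0.476  0.466 -0.746  0.864]
 [ 0.006 -0.85  -0.527  0.754]
 [ 0.     0.     0.     1.   ]] 408.4466095073255 0.9961862244897959
[[ 0.002 -0.992  0.128  0.335]
 [-1.    -0.003 -0.009  0.005]
 [ 0.009 -0.128 -0.992  1.453]
 [ 0.     0.     0.     1.   ]] 433.65595235738823 0.9958333333333333
{'clock': 0.1, 'joint_pos': array([ 8.77848865e+01,  2.05881239e+01,  6.38838938e-01, -1.80531811e-02,
       -7.01363498e+01, -1.65085112e+01]), 'qvel': array([-0.10250684, -0.00265705,  0.03272132,  0.17836306, -0.08255354,
       -0.09154245]), 'tau': array([-1.70620930e-03, -5.84164095e+01,  2.93751669e+01,  7.01549873e+00,
        1.02201567e-02, -5.37070139e-05]), 'tool_pos': array([0.21654241, 0.63885496, 0.22570504]), 'orientation': array([-1.79991936e+02, -8.69277216e-02, -1.08729778e+02]), 'force': array([-0.13135609, -0.16494457, -0.41819965]), 'moment': array([-0.01936775,  0.03054707,  0.00647635]), 'opening': 0.08730101059181185}
```

View pics/s0.png

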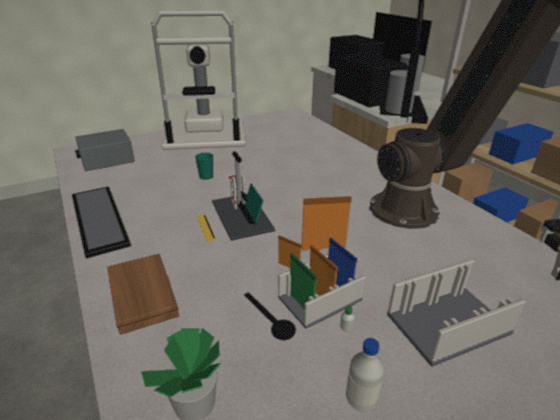

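View pics/t0.png

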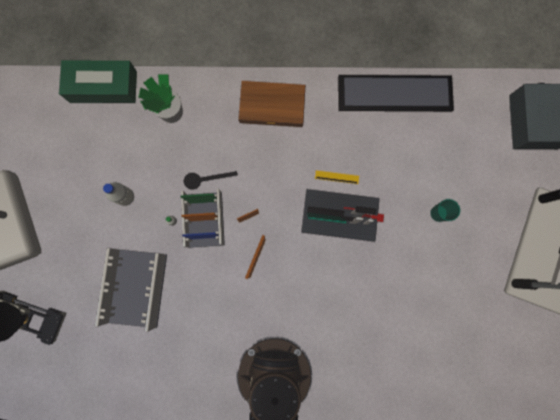

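The scene view shows three amber panels: a large one at (327,222), a small one at (290,252) and one in the small rack at (322,268). In the top view these are at (256,257), (248,215) and (200,216). The one in the small rack's middle slot, with green and blue on either side, fits the description. The larger rack, at top (130,290), is empty. I'll measure sizes and confirm with a crop.

```bash
cat > m.py <<'E'
from h import *
a=load('s0');b=load('t0')
A=cv2.resize(a['pixels'][150:340,190:380],(560,560),interpolation=2); B=cv2.resize(b['pixels'][165:265,160:400],(800,333)[:2],interpolation=2)
cv2.imwrite('pics/crop0.png',np.vstack([cv2.resize(A,(600,600))[:, :400],])[...,::-1])
C=np.zeros((600,800,3),np.uint8); C[:333]=B; C[333:600,:400]=cv2.resize(a['pixels'][230:330,270:420],(400,267),interpolation=2); C[333:600,400:]=cv2.resize(a['pixels'][145:245,195:345],(400,267),interpolation=2)
cv2.imwrite('pics/crop0.png',C[...,::-1])
def cm(s,h0,h1,smin=120,vmin=30):
    h=cv2.cvtColor(s['pixels'],cv2.COLOR_RGB2HSV); return cv2.inRange(h,(h0,smin,vmin),(h1,255,255))
for nm,s in(('scene',a),('top',b)):
    P=pts(s)
    for c,(h0,h1) in dict(amber=(5,20),yellow=(22,34),green=(55,78),teal=(78,95),blue=(105,125),red1=(0,4)).items():
        n,l,st,ce=cv2.connectedComponentsWithStats(cm(s,h0,h1))
        for i in range(1,n):
            if st[i,4]<12: continue
            q=P[(l==i)&(s['depth']>0)]; q=q[(abs(q[:,0])<1)&(abs(q[:,1])<1)]
            if len(q)<8: continue
            r=cv2.minAreaRect(q[:,:2].astype(np.float32))
            print(nm,c,st[i],'lo',np.percentile(q,3,0).round(3),'hi',np.percentile(q,97,0).round(3),'rect',np.round(r[0],3),np.round(r[1],3),round(r[2],1))
E
python3 m.py
```

```text
scene amber [ 279  197   72   98 3425] lo [0.321 0.04  0.014] hi [0.522 0.274 0.174] rect [0.48  0.137] [0.305 0.176] 47.2
scene amber [ 108  255   70   79 3763] lo [ 0.843 -0.081  0.013] hi [0.969 0.124 0.046] rect [0.903 0.015] [0.22  0.136] 86.4
scene yellow [198 215  17  26 196] lo [ 0.637 -0.278  0.002] hi [ 0.67  -0.138  0.009] rect [ 0.653 -0.208] [0.146 0.025] 82.4
scene green [291 254  25  53 758] lo [0.561 0.201 0.024] hi [0.568 0.288 0.142] rect [0.564 0.242] [0.006 0.098] 3.6
scene green [346 306   5   8  34] lo [0.496 0.34  0.054] hi [0.507 0.352 0.068] rect [0.501 0.346] [0.016 0.009] 58.8
scene green [ 143  329   76   67 2790] lo [0.835 0.326 0.1  ] hi [0.948 0.416 0.164] rect [0.887 0.379] [0.129 0.107] 20.7
scene teal [196 153  16  26 332] lo [ 0.502 -0.587  0.013] hi [ 0.558 -0.518  0.09 ] rect [ 0.529 -0.554] [0.078 0.058] 70.3
scene teal [245 185  17  38 369] lo [ 0.49  -0.212  0.045] hi [ 0.519 -0.103  0.116] rect [ 0.508 -0.16 ] [0.124 0.033] 83.1
scene blue [329 239  27  46 675] lo [0.441 0.191 0.04 ] hi [0.448 0.28  0.143] rect [0.445 0.235] [0.006 0.099] 5.0

[... 725 characters left out ...]
40  75  33  35 607] lo [0.846 0.329 0.099] hi [0.951 0.419 0.165] rect [0.9   0.362] [0.116 0.108] 55.1
top teal [438 200  21  20 217] lo [ 0.501 -0.585  0.001] hi [ 0.555 -0.521  0.092] rect [ 0.527 -0.552] [0.055 0.07 ] 18.3
top teal [309 217  37   6  71] lo [ 0.483 -0.218  0.113] hi [ 0.498 -0.109  0.124] rect [ 0.491 -0.162] [0.113 0.012] 87.6
top blue [104 184   9   9  63] lo [0.568 0.494 0.154] hi [0.591 0.516 0.164] rect [0.579 0.505] [0.024 0.025] 1.8
top blue [185 233  30   4  72] lo [0.439 0.187 0.076] hi [0.446 0.27  0.145] rect [0.443 0.228] [0.003 0.09 ] 3.9
top red1 [363 214  21   8  78] lo [ 0.49  -0.341  0.088] hi [ 0.511 -0.283  0.11 ] rect [ 0.508 -0.31 ] [0.066 0.022] 75.0
```

View pics/crop0.png

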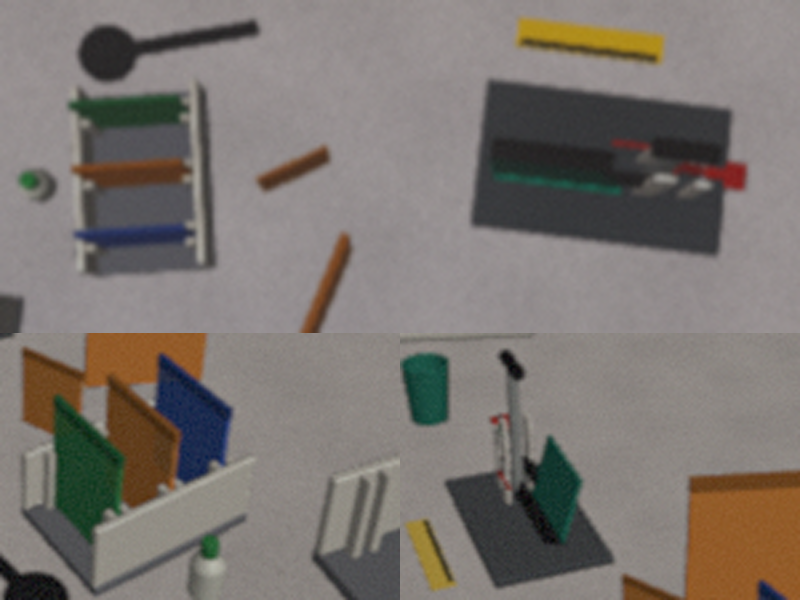

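The crop confirms it: the amber panel in the middle slot of the small rack is about 98 mm wide with its top at about 0.143 m. The loose ones measure about 67 mm and 129 mm. The handle is near scene pixel (237,156), top view (367,209). Next I'll measure accurately.

```bash
cat > m2.py <<'E'
from h import *
a=load('s0');b=load('t0')
def cm(s,h0,h1,smin=120,vmin=30):
    h=cv2.cvtColor(s['pixels'],cv2.COLOR_RGB2HSV); return cv2.inRange(h,(h0,smin,vmin),(h1,255,255))>0
def sel(P,m,lo,hi): return P[m&(P>lo).all(-1)&(P<hi).all(-1)]
def plane(q):
    for _ in range(4):
        c=q.mean(0); n=np.linalg.svd(q-c,full_matrices=False)[2][2]; r=(q-c)@n; k=abs(r)<2*r.std()+5e-4; q=q[k]
    return c,n*np.sign(n[0]),r.std()
def rect(q): r=cv2.minAreaRect(q[:,:2].astype(np.float32)); return np.round(r[0],4),np.round(r[1],4),round(r[2],1)
for nm,s in(('scene',a),('top',b)):
    P=pts(s); full=np.ones((420,560),bool)
    for c,h,x in(('amber',(5,20),.503),('green',(50,85),.564),('blue',(100,128),.445)):
        q=sel(P,cm(s,*h,80),(x-.025,.17,.02),(x+.025,.3,.16)); c0,n,r=plane(q)
        print(nm,c,len(q),'c',c0.round(4),'n',n.round(3),'yaw',np.degrees(np.arctan2(n[1],n[0])).round(1),'res',r.round(4),'ymin/max',np.percentile(q[:,1],[1,99]).round(4),'ztop',np.percentile(q[:,2],99).round(4))
    q=sel(P,cm(s,76,98,80),(.46,-.26,.03),(.55,-.06,.14)); c0,n,r=plane(q)
    print(nm,'teal',len(q),c0.round(4),n.round(3),'yaw',np.degrees(np.arctan2(n[1],n[0])).round(1),'tilt',np.arcsin(n[2]).round(3),'res',r.round(4),'y',np.percentile(q[:,1],[1,99]).round(4),'z',np.percentile(q[:,2],[1,99]).round(4))
    q=sel(P,full,(.42,-.34,.175),(.62,-.18,.24)); print(nm,'handle',len(q),rect(q) if len(q)>3 else 0,q.min(0).round(3),q.max(0).round(3),np.percentile(q,50,0).round(4))
    # rack walls
    h=cv2.cvtColor(s['pixels'],cv2.COLOR_RGB2HSV); m=(h[...,1]<70)&(h[...,2]>90)
    q=sel(P,m,(.38,.13,.07),(.64,.33,.095)); print(nm,'rack top',len(q),rect(q),np.percentile(q[:,2],[5,50,95]).round(4))
    # stand base
    m=h[...,2]<75
    q=sel(P,m,(.38,-.4,.004),(.62,0,.03)); print(nm,'base',len(q),rect(q),np.median(q[:,2]).round(4))
    # black ledge
    q=sel(P,full,(.45,-.24,.035),(.56,-.08,.065)); print(nm,'ledge',len(q),rect(q),np.percentile(q[:,2],[5,50,95]).round(4))
P=np.linalg.inv(np.array(b['pose']))
c=P@[.2165,.6388,.2257,1]; print('tcp px',c[0]/c[2]*b['fx']+b['cx'],c[1]/c[2]*b['fy']+b['cy'])
E
python3 m2.py
```

```text
scene amber 837 c [0.5047 0.2396 0.0985] n [0.998 0.07  0.   ] yaw 4.0 res 0.0009 ymin/max [0.1881 0.2868] ztop 0.1444
scene green 832 c [0.5647 0.241  0.093 ] n [0.998 0.07  0.   ] yaw 4.0 res 0.0008 ymin/max [0.1961 0.2903] ztop 0.1437
scene blue 725 c [0.4446 0.2379 0.1016] n [ 0.998  0.069 -0.002] yaw 4.0 res 0.001 ymin/max [0.1865 0.282 ] ztop 0.1439
scene teal 408 [ 0.5044 -0.1551  0.0815] [ 0.947 -0.118  0.298] yaw -7.1 tilt 0.303 res 0.0011 y [-0.2163 -0.1006] z [0.0426 0.121 ]
scene handle 86 (array([ 0.5101, -0.2613]), array([0.0651, 0.0167]), 81.9) [ 0.498 -0.294  0.175] [ 0.521 -0.229  0.212] [ 0.5124 -0.2572  0.205 ]
scene rack top 523 (array([0.5022, 0.238 ]), array([0.1822, 0.125 ]), 3.5) [0.0712 0.0793 0.0824]
scene base 1238 (array([ 0.5223, -0.2158]), array([0.252 , 0.1461]), 83.1) 0.0131
scene ledge 271 (array([ 0.523, -0.17 ]), array([0.139 , 0.0366]), 87.9) [0.0438 0.0532 0.063 ]
top amber 208 c [0.5015 0.2353 0.0976] n [ 0.998  0.07  -0.008] yaw 4.0 res 0.0009 ymin/max [0.1869 0.2824] ztop 0.1468
top green 194 c [0.5612 0.2386 0.0966] n [0.998 0.071 0.001] yaw 4.0 res 0.0006 ymin/max [0.1931 0.2815] ztop 0.1464
top blue 145 c [0.4417 0.2318 0.0985] n [ 0.998  0.069 -0.009] yaw 3.9 res 0.0007 ymin/max [0.1838 0.2761] ztop 0.1468
top teal 107 [ 0.4927 -0.1611  0.1162] [ 0.886 -0.105  0.453] yaw -6.8 tilt 0.47 res 0.002 y [-0.2177 -0.1039] z [0.102  0.1258]
top handle 131 (array([ 0.5104, -0.2644]), array([0.0607, 0.0184]), 82.0) [ 0.499 -0.295  0.195] [ 0.521 -0.233  0.214] [ 0.5102 -0.2626  0.2073]
top rack top 350 (array([0.5045, 0.2357]), array([0.1789, 0.1228]), 3.8) [0.0733 0.0801 0.0849]
top base 2223 (array([ 0.5192, -0.2204]), array([0.246 , 0.1462]), 83.2) 0.0123
top ledge 285 (array([ 0.5197, -0.172 ]), array([0.1328, 0.043 ]), 88.1) [0.0408 0.0479 0.0619]
tcp px 43.026415652119965 312.91356628138163
```

Panel centre is about (0.5027, 0.2365), yaw 4.0°, top at about 0.142. Stand yaw is about -7°, with the ledge near (0.519, -0.163) and the handle at (0.5103, -0.263). The teal plane tilts 0.303 rad. I'll move above the panel with the fingers part open.

```bash
python3 -m pendant '[[[20,-30,0,0,0,-5],[55,-80,0,0,0,-13],[90,-130,0,0,0,-21],[126,-180,0,0,0,-30],[163,-230,0,0,0,-38],[200,-280,0,0,0,-47],[233,-327,0,0,0,-55],[261,-367,0,0,0,-62],[280,-394,0,0,0,-66],[286,-402,0,0,0,-67.3]]]' 0.2 && python3 -m pendant '[[[0,0,0,0,0,0],[0,0,0,0,0,0]]]' && python3 - <<'E'
from h import *
o=get_obs(); print(o['clock'],o['tool_pos'],o['orientation'],o['opening'],o['joint_pos'])
a=grab('scene','s1');b=grab('top','t1')
C=np.hstack([cv2.resize(a['pixels'][140:340,200:400],(400,400)),cv2.resize(b['pixels'][150:290,140:280],(400,400))])
cv2.imwrite('pics/c1.png',C[...,::-1])
E
```

```text
clock: 1.35
tool_pos: [0.5033, 0.2355, 0.2262]
orientation: [-180.0, -0.0, -176.2]
force: [-0.7, 0.0, -0.4]
opening: 0.0352
clock: 1.6
tool_pos: [0.5022, 0.238, 0.2264]
orientation: [180.0, -0.0, -175.9]
force: [-0.2, -0.4, -0.3]
opening: 0.0351
1.6 [0.50223558 0.2379747  0.22644151] [ 1.79997765e+02 -1.35740194e-02 -1.75938284e+02] 0.03505092544934053 [ 4.55338870e+01  9.36429978e+00 -1.45412538e+01 -1.16642127e-02
 -6.61031372e+01 -4.14674454e+01]
```

View pics/c1.png

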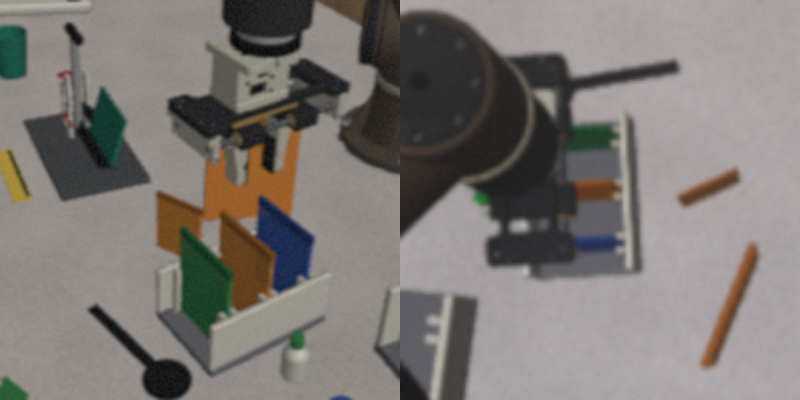

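The view shows the open fingers straddling the amber panel's line, clear of green and blue, with the body's long side along the jaws. Descend, close and check.

```bash
python3 -m pendant '[[[0,0,-30,0,0,0],[0,0,-65,0,0,0],[0,0,-95,0,0,0],[0,0,-112,0,0,0],[0,0,-116,0,0,0],[0,0,-116,0,0,0]]]' && python3 -m pendant '[[[0,0,0,0,0,0],[0,0,0,0,0,0],[0,0,0,0,0,0],[0,0,0,0,0,0]]]' 1
```

```text
clock: 2.45
tool_pos: [0.5027, 0.2379, 0.1109]
orientation: [180.0, 0.0, -176.0]
force: [-0.1, -0.4, -0.4]
opening: 0.0352
clock: 2.95
tool_pos: [0.5029, 0.2373, 0.1109]
orientation: [180.0, 0.0, -176.0]
force: [-0.2, -0.1, 0.9]
opening: 0.0058
```

Gripped at 5.8 mm. Now lift straight up out of the slot.

```bash
python3 -m pendant '[[[0,0,10,0,0,0],[0,0,30,0,0,0],[0,0,50,0,0,0],[0,0,75,0,0,0],[0,0,105,0,0,0],[0,0,130,0,0,0],[0,0,140,0,0,0],[0,0,140,0,0,0]]]' && python3 - <<'E'
from h import *
import importlib
o=get_obs(); print(o['tool_pos'],o['orientation'],o['opening'],o['force'])
a=grab('scene','s2')
P=pts(a);h=cv2.cvtColor(a['pixels'],cv2.COLOR_RGB2HSV)
for c,h0,h1,x in(('amber',5,20,.503),('green',50,85,.564),('blue',100,128,.445)):
    m=(cv2.inRange(h,(h0,80,30),(h1,255,255))>0)&(abs(P[...,0]-x)<.025)&(P[...,1]>.17)&(P[...,1]<.3)&(P[...,2]>.01)
    q=P[m]; print(c,np.median(q,0).round(4),np.percentile(q[:,1],[1,99]).round(4),np.percentile(q[:,2],[1,99]).round(4))
E
```

```text
clock: 3.95
tool_pos: [0.5027, 0.2373, 0.2509]
orientation: [180.0, 0.0, -176.0]
force: [0.9, 0.0, -1.5]
opening: 0.0059
[0.50266857 0.23733321 0.25090143] [ 1.79954239e+02  3.17879540e-02 -1.76031169e+02] 0.005861960076502705 [ 0.87534974  0.01421012 -1.52420414]
amber [0.5038 0.2559 0.2217] [0.1882 0.2917] [0.1553 0.6402]
green [0.5648 0.2408 0.0952] [0.1958 0.2905] [0.0171 0.144 ]
blue [0.4444 0.2415 0.0823] [0.1916 0.2822] [0.0158 0.1437]
```

```bash
python3 - <<'E'
from scipy.spatial.transform import Rotation as R
import numpy as np
ya=np.radians(-7); y=np.array([-np.sin(ya),np.cos(ya),0])
for t in(17.2,): print((R.from_rotvec(-np.radians(t)*y)*R.from_euler('z',-11,degrees=True)).as_rotvec(degrees=True))
E
```

```text
[ -0.45093155 -17.22038115 -10.91716629]
```

```bash
python3 -m pendant '[[[0,-20,5,0,0,-1],[-1,-60,10,0,0,-2],[-3,-110,10,0,-2,-3.5],[-5,-160,10,-0.1,-5,-5],[-7,-210,10,-0.2,-8,-6.5],[-9,-260,10,-0.3,-11,-8],[-11,-310,0,-0.4,-14,-9.5],[-12,-355,-15,-0.45,-16.5,-10.5],[-13,-385,-25,-0.45,-17.2,-10.9],[-13,-396,-30,-0.45,-17.2,-10.9]]]' && python3 -m pendant '[[[0,0,-15,0,0,0],[0,0,-30,0,0,0],[0,0,-30,0,0,0],[0,0,-30,0,0,0]]]' && cat > m3.py <<'E'
import sys
from h import *
tag=sys.argv[1]
o=get_obs(); print(o['tool_pos'].round(4),o['orientation'].round(2),o['opening'].round(4))
s=grab('scene','s'+tag);b=grab('top','t'+tag)
def plane(q):
    for _ in range(5):
        c=q.mean(0); n=np.linalg.svd(q-c,full_matrices=False)[2][2]; r=(q-c)@n; q=q[abs(r)<2*r.std()+5e-4]
    return c,n*np.sign(n[0]),r.std(),q
yv=np.array([.1219,.9925,0])
F={}
for k,v in(('s',s),('t',b)):
    P=pts(v);h=cv2.cvtColor(v['pixels'],cv2.COLOR_RGB2HSV)
    box=(P[...,0]>.42)&(P[...,0]<.58)&(P[...,1]>-.25)&(P[...,1]<-.06)&(P[...,2]>.035)&(P[...,2]<.29)
    for c,h0,h1 in(('amber',5,20),('teal',76,98)):
        m=(cv2.inRange(h,(h0,80,25),(h1,255,255))>0)&box; m=cv2.erode(m.astype(np.uint8),np.ones((2,2)))>0
        if m.sum()<25: print(k,c,'few',m.sum()); continue
        c0,n,r,q=plane(P[m]); F[k+c]=(c0,n)
        print(k,c,m.sum(),'c',c0.round(4),'yaw',np.degrees(np.arctan2(n[1],n[0])).round(1),'tilt',np.arcsin(n[2]).round(3),'res',r.round(4),'yhat',np.percentile(q@yv,[1,99]).round(4),'mid',np.mean(np.percentile(q@yv,[1,99])).round(4),'z',np.percentile(q[:,2],[1,99]).round(4))
if 'samber' in F and 'steal' in F:
    ca,na=F['samber'];ct,nt=F['steal']; nb=np.array([.9553*.9925,-.9553*.122,.2955])
    print('front-face dist to board: ',((ca-ct)@nt).round(4),((ca-ct)@nb).round(4),'(seated 0.006)')
A=cv2.resize(s['pixels'][120:270,180:330],(500,500),interpolation=2);B=cv2.resize(b['pixels'][155:275,280:400],(300,300),interpolation=2)
C=np.zeros((500,800,3),np.uint8);C[:,:500]=A;C[:300,500:]=B; cv2.imwrite(f'pics/c{tag}.png',C[...,::-1])
E
python3 m3.py 3
```

```text
clock: 5.25
tool_pos: [0.4879, -0.1608, 0.2193]
orientation: [-180.0, 17.1, 172.8]
force: [-0.6, 0.7, -0.7]
opening: 0.0058
clock: 5.75
tool_pos: [0.4901, -0.1586, 0.1911]
orientation: [-180.0, 17.2, 173.0]
force: [0.3, -0.1, -1.3]
opening: 0.0062Traceback (most recent call last):
  File "m3.py", line 4, in <module>
    o=get_obs(); print(o['tool_pos'].round(4),o['orientation'].round(2),o['opening'].round(4))
                                                                        ^^^^^^^^^^^^^^^^^^
AttributeError: 'float' object has no attribute 'round'
```

```bash
sed -i "s/o\['opening'\].round(4)/round(o['opening'],4)/" m3.py; python3 m3.py 3
```

```text
[ 0.4901 -0.1586  0.1911] [-179.99   17.19  173.02] 0.0062
s amber 469 c [ 0.5048 -0.1461  0.1544] yaw -6.5 tilt 0.297 res 0.0011 yhat [-0.1358 -0.0465] mid -0.0912 z [0.1005 0.2228]
s teal 177 c [ 0.5101 -0.1335  0.0714] yaw -6.8 tilt 0.297 res 0.001 yhat [-0.1441 -0.0378] mid -0.0909 z [0.0437 0.1177]
t amber 46 c [ 0.5048 -0.1197  0.1723] yaw -6.0 tilt 0.304 res 0.0006 yhat [-0.0682 -0.049 ] mid -0.0586 z [0.1207 0.2236]
t teal few 5
front-face dist to board:  0.0207 0.021 (seated 0.006)
```

View pics/c3.png

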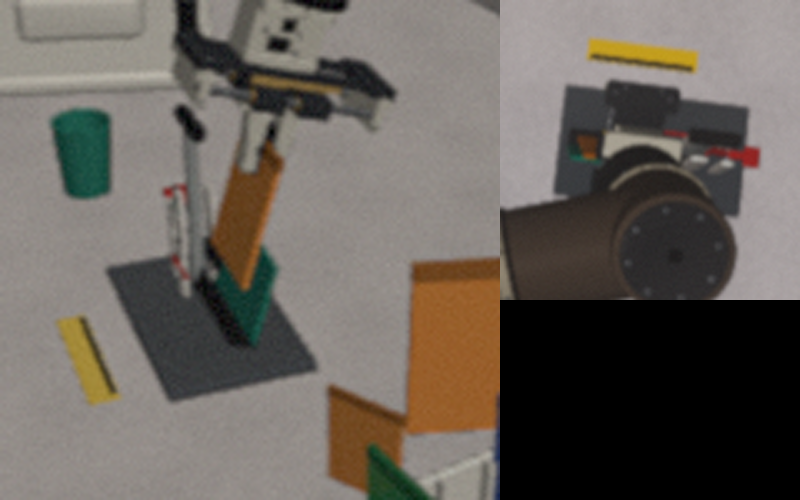

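The held panel is parallel to the board, tilt 0.297 for both. Its face is 21 mm off the board's and it is centred to about 1 mm, as the model predicted. I'll shift in by 11.5 mm and go down the slope, stopping 5 mm short.

```bash
python3 -m pendant '[[[-5,0.5,-1.5,0,0,0],[-11,1,-3,0,0,0],[-8,0.5,-13,0,0,0],[-5,0.3,-23,0,0,0],[-2,-0.2,-33,0,0,0],[1,-0.5,-41,0,0,0],[2.3,-0.5,-46,0,0,0],[2.3,-0.5,-46,0,0,0],[2.3,-0.5,-46,0,0,0]]]' && python3 m3.py 4
```

```text
clock: 6.98
tool_pos: [0.4921, -0.1592, 0.1448]
orientation: [180.0, 17.2, 173.0]
force: [-0.6, -0.7, -0.1]
opening: 0.0058
[ 0.4921 -0.1592  0.1448] [179.99  17.2  172.99] 0.0058
s amber 483 c [ 0.5066 -0.1481  0.1083] yaw -6.7 tilt 0.299 res 0.0011 yhat [-0.1414 -0.047 ] mid -0.0942 z [0.054  0.1769]
s teal 37 c [ 0.5117 -0.1032  0.0734] yaw -24.7 tilt 0.279 res 0.0017 yhat [-0.0459 -0.0348] mid -0.0403 z [0.0417 0.1135]
t amber 41 c [ 0.5066 -0.1203  0.1267] yaw -4.7 tilt 0.302 res 0.0004 yhat [-0.0669 -0.0503] mid -0.0586 z [0.0721 0.1759]
t teal few 2
front-face dist to board:  0.0232 0.0108 (seated 0.006)
```

View pics/c4.png

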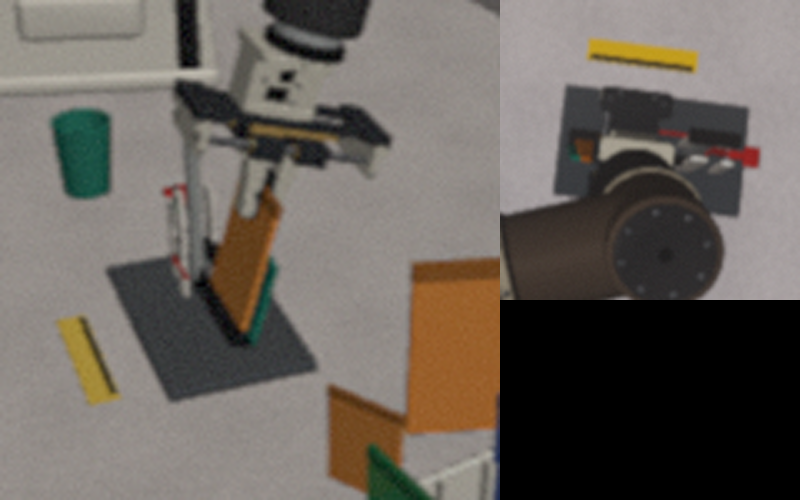

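The panel's lower edge is just behind the black lip at (235,335) in the crop, with no contact force. Ease it down.

```bash
python3 -m pendant '[[[0.5,0,-1.5,0,0,0],[1,0,-3,0,0,0],[1.3,0,-4.5,0,0,0],[1.3,0,-4.5,0,0,0]]]' && python3 -m pendant '[[[0.3,0,-1,0,0,0],[0.6,0,-2,0,0,0],[0.6,0,-2,0,0,0]]]'
```

```text
clock: 7.58
tool_pos: [0.4932, -0.1593, 0.1399]
orientation: [180.0, 17.2, 173.0]
force: [-0.3, 0.6, -0.9]
opening: 0.0058
clock: 7.95
tool_pos: [0.4941, -0.1594, 0.1395]
orientation: [-180.0, 17.3, 173.0]
force: [-9.9, 4.4, 16.9]
opening: 0.0059
```

Contact is at ledge height (lower edge about 0.045). Ease off 1 mm, press back towards the board by 3 mm, then open part way.

```bash
python3 -m pendant '[[[-0.6,0,1.5,0,0,0],[-2,0.2,1,0,0,0],[-3.4,0.4,0.6,0,0,0],[-3.4,0.4,0.6,0,0,0]]]' && python3 -m pendant '[[[0,0,0,0,0,0],[0,0,0,0,0,0],[0,0,0,0,0,0],[0,0,0,0,0,0]]]' 0.4 && python3 m3.py 5
```

```text
clock: 8.45
tool_pos: [0.4906, -0.1588, 0.1386]
orientation: [180.0, 17.2, 173.0]
force: [0.1, -0.2, -1.2]
opening: 0.0058
clock: 8.95
tool_pos: [0.4905, -0.1589, 0.1386]
orientation: [180.0, 17.2, 173.0]
force: [0.8, 0.2, -0.0]
opening: 0.0261
[ 0.4905 -0.1589  0.1386] [180.    17.18 172.99] 0.0261
s amber 515 c [ 0.504  -0.1472  0.1057] yaw -6.8 tilt 0.298 res 0.0012 yhat [-0.1409 -0.0459] mid -0.0934 z [0.0489 0.1704]
s teal few 15
t amber 42 c [ 0.505  -0.1211  0.1205] yaw -4.6 tilt 0.3 res 0.0004 yhat [-0.0674 -0.0499] mid -0.0586 z [0.068  0.1733]
t teal few 1
```

View pics/c5.png

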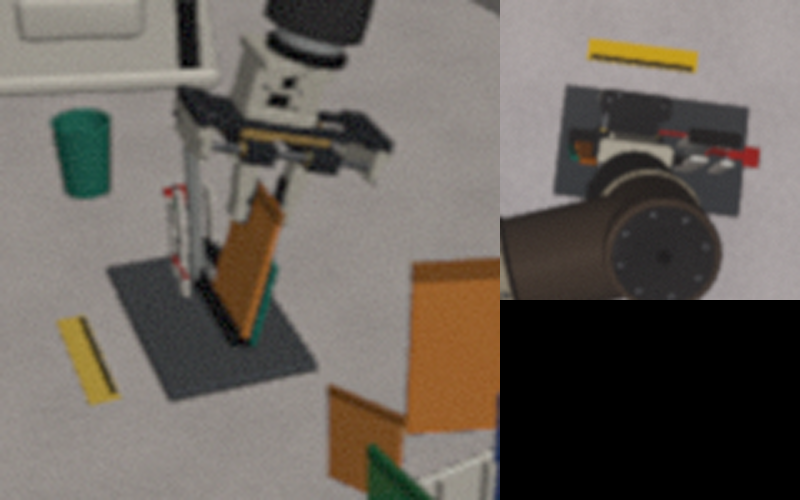

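Released. The panel leans at 0.298 rad and is seated: its face is 5.8 mm from the board plane against a nominal 6. Withdraw along the slope, untilt and move over the handle.

```bash
python3 -m pendant '[[[-3,0.4,10,0,0,0],[-10.3,1.3,33.4,0,0,0],[-19,2.3,62,0,0,0],[-29,3.6,95,0,0,0],[-22,-10,112,0.4,3,0],[-10,-40,125,0.9,7,0],[2,-70,130,1.3,11,0],[12,-90,130,1.8,15,0],[18,-101,130,2.1,17.07,0],[19.8,-104.6,130,2.1,17.07,0]]]' && python3 -m pendant '[[[0,0,0,0,0,0],[0,0,0,0,0,0]]]' 0.0 && python3 - <<'E'
from h import *
o=get_obs(); print(o['tool_pos'],o['orientation'],o['opening'])
s=grab('scene','s6');b=grab('top','t6')
for v in (s,b):
    P=pts(v); m=(P>(.42,-.34,.15)).all(-1)&(P<(.62,-.2,.222)).all(-1); q=P[m&(P[...,2]>.185)&(P[...,2]<.22)]
    print(len(q),np.median(q,0).round(4),cv2.minAreaRect(q[:,:2].astype(np.float32)) if len(q)>3 else 0)
A=cv2.resize(s['pixels'][110:260,180:330],(500,500),interpolation=2); cv2.imwrite('pics/c6.png',A[...,::-1])
E
```

```text
clock: 10.3
tool_pos: [0.5108, -0.264, 0.2683]
orientation: [180.0, -0.1, 173.0]
force: [-0.8, -0.6, 0.0]
opening: 0.0264
clock: 10.55
tool_pos: [0.5098, -0.263, 0.2693]
orientation: [180.0, 0.1, 173.0]
force: [-0.0, 0.4, -0.3]
opening: 0.0405
[ 0.50983682 -0.26299375  0.26934046] [1.79989260e+02 5.38928145e-02 1.73016781e+02] 0.04049758442606962
72 [ 0.5127 -0.2566  0.2062] ((0.5092813968658447, -0.2623935639858246), (0.06464531272649765, 0.0172286257147789), 82.90013885498047)
53 [ 0.5131 -0.245   0.207 ] ((0.513375461101532, -0.2632988691329956), (0.015324289910495281, 0.060281962156295776), 0.9356865286827087)
```

View pics/c6.png

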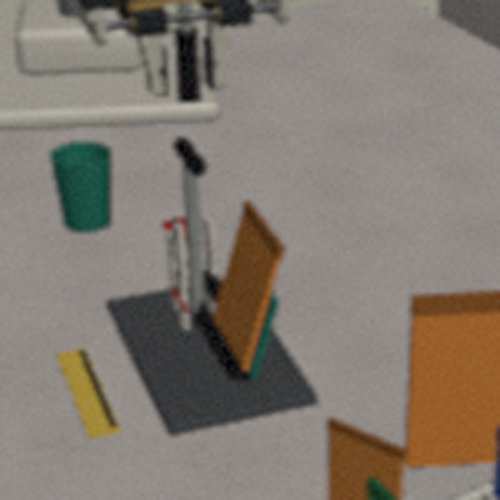

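The panel stands alone, leaning on the board, and the fingers are above the T-handle at (190,155). Descend and grip.

```bash
python3 -m pendant '[[[0,0,-25,0,0,0],[0,0,-50,0,0,0],[0,0,-75,0,0,0],[0,0,-86,0,0,0],[0,0,-88,0,0,0],[0,0,-88,0,0,0]]]' && python3 -m pendant '[[[0,0,0,0,0,0],[0,0,0,0,0,0],[0,0,0,0,0,0],[0,0,0,0,0,0]]]' 1
```

```text
clock: 11.4
tool_pos: [0.5108, -0.2636, 0.1816]
orientation: [-180.0, 0.1, 173.0]
force: [0.1, 0.1, -0.3]
opening: 0.0438
clock: 11.9
tool_pos: [0.51, -0.2635, 0.1809]
orientation: [180.0, -0.0, 173.0]
force: [-1.9, 0.7, 2.4]
opening: 0.017
```

Gripped at 17 mm. Raise gently to about 71 mm.

```bash
python3 -m pendant '[[[0,0,2,0,0,0],[0,0,6,0,0,0],[0,0,11,0,0,0],[0,0,16,0,0,0],[0,0,21,0,0,0],[0,0,26,0,0,0],[0,0,31,0,0,0],[0,0,36,0,0,0],[0,0,40,0,0,0],[0,0,44,0,0,0]]]' && python3 -m pendant '[[[0,0,4,0,0,0],[0,0,9,0,0,0],[0,0,14,0,0,0],[0,0,18,0,0,0],[0,0,22,0,0,0],[0,0,25,0,0,0],[0,0,27,0,0,0],[0,0,28,0,0,0],[0,0,28,0,0,0]]]'
```

```text
clock: 13.15
tool_pos: [0.51, -0.2634, 0.2248]
orientation: [180.0, -0.0, 173.0]
force: [-1.5, -0.5, -7.5]
opening: 0.0169
clock: 14.28
tool_pos: [0.5101, -0.2634, 0.2528]
orientation: [180.0, -0.0, 173.0]
force: [-4.3, 1.2, -5.6]
opening: 0.0166
```

Rose 72 mm under a load of about 6 N. Lower gently onto the pawl.

```bash
python3 -m pendant '[[[0,0,-2,0,0,0],[0,0,-4,0,0,0],[0,0,-6,0,0,0],[0,0,-8,0,0,0],[0,0,-10,0,0,0],[0,0,-11,0,0,0],[0,0,-11.5,0,0,0],[0,0,-11.5,0,0,0]]]' && python3 m3.py 7
```

```text
clock: 15.28
tool_pos: [0.5101, -0.2634, 0.2413]
orientation: [180.0, -0.0, 173.0]
force: [-4.7, 1.1, -4.6]
opening: 0.0172
[ 0.5101 -0.2634  0.2413] [ 1.80e+02 -3.00e-02  1.73e+02] 0.0172
s amber 542 c [ 0.5019 -0.1523  0.1709] yaw -6.9 tilt 0.3 res 0.0011 yhat [-0.1417 -0.0455] mid -0.0936 z [0.1096 0.2303]
s teal few 8
t amber 86 c [ 0.4952 -0.193   0.1831] yaw -6.8 tilt 0.309 res 0.0006 yhat [-0.1478 -0.1085] mid -0.1281 z [0.1211 0.2336]
t teal few 0
```

View pics/c7.png

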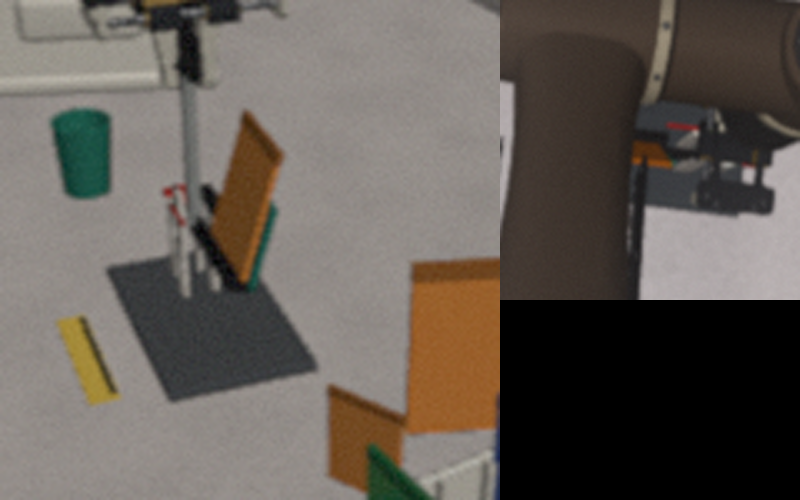

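The panel has risen about 60 mm and still leans at 0.300 rad. Release the handle and watch it settle.

```bash
python3 -m pendant '[[[0,0,0,0,0,0],[0,0,0,0,0,0],[0,0,0,0,0,0],[0,0,0,0,0,0]]]' 0.0 && python3 -m pendant '[[[0,0,15,0,0,0],[0,0,40,0,0,0],[0,0,70,0,0,0],[0,0,95,0,0,0],[0,0,105,0,0,0],[0,0,105,0,0,0]]]' && python3 m3.py 8 && python3 - <<'E'
from h import *
o=get_obs();print(o['force'],o['clock'])
for a,t in(('s','s0'),('s','s8'),('t','t0'),('t','t8')):
    s=load(t);P=pts(s);q=P[(P>(.45,-.34,.185)).all(-1)&(P<(.57,-.2,.29)).all(-1)]; d=q[(abs(q[:,1]+.263)<.03)]
    print(t,len(d),'handle top z',np.percentile(d[:,2],[50,90]).round(4))
E
```

```text
clock: 15.88
tool_pos: [0.5108, -0.2636, 0.2416]
orientation: [-180.0, 0.0, 173.0]
force: [0.2, -0.8, 0.7]
opening: 0.0434
clock: 16.62
tool_pos: [0.5105, -0.2634, 0.3468]
orientation: [180.0, 0.1, 173.0]
force: [0.4, -0.5, -1.4]
opening: 0.0438
[ 0.5105 -0.2634  0.3468] [1.7999e+02 6.0000e-02 1.7299e+02] 0.0438
s amber 546 c [ 0.5021 -0.1519  0.17  ] yaw -7.1 tilt 0.3 res 0.001 yhat [-0.1412 -0.0466] mid -0.0939 z [0.1096 0.2297]
s teal few 5
t amber 35 c [ 0.4943 -0.1993  0.1833] yaw -9.3 tilt 0.313 res 0.0007 yhat [-0.1472 -0.1259] mid -0.1365 z [0.1322 0.2311]
t teal few 0
[ 0.12972595  0.00954233 -0.15797677] 16.725
s0 67 handle top z [0.207 0.21 ]
s8 144 handle top z [0.2406 0.269 ]
t0 129 handle top z [0.2073 0.2116]
t8 72 handle top z [0.2649 0.2698]
```

View pics/c8.png

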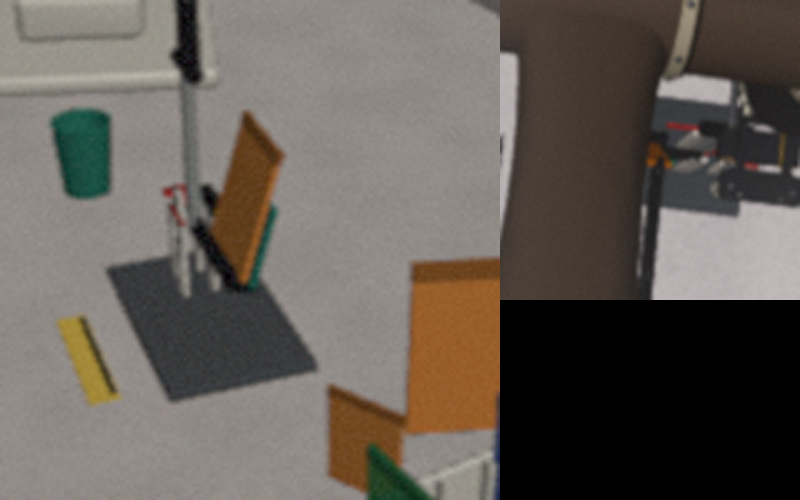

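The handle top is up 58–59 mm, the panel is up about 60 mm and still leaning at 0.300 rad, and the gripper is well clear above. Handing in.

```bash
python3 -c "
from plant import *
print(close_job())"
```

```text
the job is handed in; nothing more can be done
None
```

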